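# Load a paint cartridge into the edge-painting machine

## Task

The edge-paint cartridge is lying on its side on the bench. Stand it up by itself on the bench, neck down, and let go; then take it afresh from above and load it into the round port on top of the edge-painting machine: lugs into the slots, push down against the spring, turn clockwise (seen from above) nearly a quarter turn to the stop, and let it rise so that it locks, upright. Let go, and leave the bottle, jar and hammer where they are.

Things in the scene. Friction and masses are not known exactly. Their poses are not given: they have to be found in the camera images.
- cart_mid (a point): Centre of the paint cartridge: grey plastic container, 52 mm (own x) by 40 mm (own y), 82 mm long, with a round steel neck on one end; 112 mm overall, 0.15 to 0.29 kg. Point on the long axis, 56 mm from both ends; own z points from neck to flat end. Starts lying on a 52 mm wide side, axis 20 mm above the bench, flat end roughly to the robot's left (+y). It stands steadily on its neck.
- cart_neck (a point): Centre of the end face of the cartridge's neck (axes as cart_mid). The neck is 36 mm in diameter and 30 mm long, its end edge bevelled 2 mm; the container's 52 by 40 mm shoulder begins 30 mm above this point.
- cart_lug (a point): Outer end of one of the neck's two equal lugs, which point to the cartridge's own +x and -x, that is along its wide (52 mm) direction; each reaches 25 mm from the axis, is 10 mm wide and 7 mm high, its underside 4 mm and its top 11 mm above the neck's end. A half turn about the long axis makes no difference.
- port (a point): Centre of the mouth of the machine's bayonet port, level with its rim, 85 mm above the bench; z up. A round collar, 80 mm outside diameter, 40 mm high. Hole 40 mm wide; two entry slots, 14 mm wide, towards own +x and -x. The cartridge turns only clockwise seen from above; its neck's end must be 22 to 25 mm below the mouth to turn; stop at about 82 degrees from the slots.
- port_slot (a point): Outer end of one entry slot, at the rim's height, 33 mm from the port's axis (own +x side; the other slot is opposite).
- port_home (a point): Where the cartridge's centre is when locked: on the port's axis, 37 mm above the mouth, the neck's end 19 mm below the mouth, the lugs 72 to 82 degrees clockwise of the slots. Past 72 degrees each lug is under a notch into which the spring lifts it by 3 mm once the push is eased; pushed down for the turn, the centre is 31 to 34 mm above the mouth.
- ejector (a joint): Sprung plate inside the port, in m: 0 is up (its face 13 mm below the mouth), 0.012 is fully down (25 mm below the mouth), about 0.006 with the cartridge locked. It pushes the neck up with 0.9 N per mm of travel.
- machine: Edge-painting machine, fixed, grey; origin on the bench under the port, axes as the port. Casing 45 mm high, reaching 100 mm to own +x and -x, 80 mm to -y, 170 mm to +y. A black roller head stands on it 100 to 150 mm from the port towards +y, 80 mm above the bench; its steel roller's top is 97 mm above the bench.
- bottle: White plastic bottle, 52 mm diameter, 120 mm tall, standing on the bench; origin at the centre of its underside. Leave alone.
- jar: Amber glass jar with a dark lid, 60 mm diameter, 65 mm tall, standing on the bench; origin at the centre of its underside. Leave alone.
- hammer: Hammer with a wooden handle lying on the bench, about 0.26 m long, 26 mm thick; its own x runs along the handle towards the steel head, origin near the middle. Leave alone.

How it is judged (in metres and radians):
On the way:
1. the cartridge stands upright on the bench on its neck, let go and still (angle between cart_mid's own z axis and vertical below 0.1 rad and height (world z) of cart_mid between 0.05 and 0.062 m and contact force between cart and the fingers below 0.1 N and linear speed of cart below 0.02 m/s), for 0.2 s.
At the end, for the whole second after the job is handed in: The cartridge is locked in the port: its centre within 6 mm of the port's axis and 35.3 to 39.3 mm above the mouth (risen into the notches), its lugs more than 67 degrees from the slots, upright within 4.5 degrees, at rest. The bottle, jar and hammer have not moved more than 30 mm (horizontal distance between cart_mid and port below 0.006 m and z of cart_mid in the frame of port between 0.0353 and 0.0393 m and angle between the x axis of cart_mid and the x axis of port, either way round above 1.17 rad and angle between cart_mid's own z axis and vertical below 0.08 rad and linear speed of cart below 0.02 m/s and angular speed of cart below 0.1 rad/s); the robot touches nothing.
It fails at once if the bottle, jar or hammer is moved more than 30 mm (distance of any of bottle, jar, hammer from where it was at the start of the episode above 0.03 m).
It also fails if it takes over 72 s, if anything falls off the work surface, if the arm or the gripper's body presses on something with over 40 N, if the wrist force passes 120 N, or if a joint passes its speed limit or range.

## Robot

A 6-joint arm with a two-finger parallel gripper is mounted at the origin on the work surface. World frame = base frame: x ahead of the robot, y to its left, z up, the work surface at z = 0. Lengths are in mm, angles in rad, forces in N, time in s.
With the tool pointing down it reaches from about 400 to 925 mm from the base axis. Payload 12.5 kg.
Tool frame: the origin (TCP) lies midway between the tips of the shut fingers; the grasp point (between the pads) lies 19 mm behind it (env.grip_depth is the distance from the TCP to the grasp point, in mm); z points along the fingers, y is the line along which they close (so a half turn about z gives the same grasp; the last joint's range is limited). The gripper opens to 95 mm and grips with 3 to 60 N. Pads are 20 mm wide; open, the fingers measure 119 mm over their backs; the gripper's body (75 mm by 180 mm) begins 59 mm behind the grasp point.
Start: joints at [-1.253, 0.491, 1.559, -0, 1.092, -0.106], TCP at [257.041, -569.716, 214.661] pointing down, gripper open.
Joint ranges: [-3.1, 3.1], [-0.84, 2.19], [0.05, 2.79], [-1.13, 4.28], [0.06, 2.93], [-2.69, 2.69]. Speed limits (rad/s): [2.22, 2.22, 2.79, 3.14, 3.14, 3.14].

## Interface

Orientations are given as [roll, pitch, yaw] about the fixed x, y, z axes, in that order (R = Rz(yaw) Ry(pitch) Rx(roll)).
In Python, from cell import monitor, viewer, order, env gives the robot as it stands.
- The arm moves only by the tool move_arm, never from a script. Its argument "moves" is one flat list of numbers, 4 for each row, row after row: the shift along the tool's x, y, z normalised to -1 to 1, where 1 is 0.15 m, then the turn about the tool's z normalised to -1 to 1, where 1 is pi/2 rad. A call has 1 to 10 rows; each row shifts and turns the commanded pose from where the row before left it, along the tool's axes as they then stand; what a row does not reach is not made up. A row lasts 1/8 s, in which the tool goes at most 62.5 mm and 10.7 degrees, less where a joint would pass 70% of its speed; a pose out of reach is approached as far as the arm can. A call with a number of a shift or a turn outside -1 to 1 is refused whole. A call with a gripper value outside its range is refused whole. "claw" is the finger opening in mm, from 0 to 95.1, set as the call begins (left out, the last holds). The fingers move at their own pace and stop on an object; the grip force is fixed at half the most. Time passes only in rows, so rows that do not move let the fingers close. It gives the time, the measured TCP pose, the force, the opening and the grip force at its end, in the units of the state.
- monitor.state(): the state, without advancing time (a new reading comes with each control period).
- viewer.read_camera(name): name is "side" or "top" or "wrist"; returns the picture (384x512x3 uint8, red, green, blue); there is no depth.
- viewer.camera_info(name): a dict with "K" (3x3 intrinsics, pixels), "dist_coeffs" ([k1, k2, p1, p2, k3] as OpenCV has them; the pictures are not rectified), "camera_from_world" (4x4, takes a point from world to camera coordinates). Camera axes: x right, y down, z forward; pixel columns grow to the right and rows downward; lengths in mm; the calibration is good to about 2 mm. A picture is of the moment at which its call begins: read the wrist's pose just before it. camera_info takes no time and is no camera call; for the wrist camera it gives the pose at the moment of the call.
- order.job_done(): hands the job in; it is judged then, once.
The state is a dict: "t": time; "joints": joint angles; "qvel": joint speeds; "tau": joint torques, N m; "eef_pos": TCP position; "tcp_rot": TCP orientation; "ft_force": force on the tool from outside, world axes, zero at the start; "moment": the same for the moment, N m; "opening": opening from 0.0 (shut) to 1.0 (fully open); "grip_force": force on a finger pad.
Only numpy, scipy, OpenCV 4.12 (cv2) and the standard library are available. Lean on these libraries where they do the work, as an engineer would, in place of code of your own. Each camera call takes 0.05 s, during which the arm holds its last target. There are 200 camera calls.

## Working session

There is one attempt and no reset: what is moved stays moved. The work goes in short steps, Python scripts to look and compute and a tool call to move; the robot and the scene stay as the last step left them, time stands still between calls to the robot, and variables do not carry over. Pictures are saved under pics/ and viewed, at most 10 in all, crops included, and the job is handed in when it is done.

Besides the shell and the picture viewer there is one more tool, called after "Call:" by a JSON object that holds its "method" and its "body", one argument or row to a line. move_arm: Moves the arm, as the interface text tells. Scaled input: -1 to 1 covers 0.15 m each way for a shift and pi/2 rad each way for a turn. Its arguments: {"type":"object","properties":{"moves":{"type":"array"},"claw":{"type":"number"}},"required":["moves"]}

```bash
mkdir -p pics; ls
python3 - <<'E'
from cell import monitor, viewer, order, env
import cv2,numpy as np
s=monitor.state();print(s)
ims=[]
for n in("side","top"):
    im=viewer.read_camera(n);cv2.imwrite(f"pics/{n}0.png",im[:,:,::-1]);ci=viewer.camera_info(n);print(n,ci)
E
```

```text
pics
{'t': 0.0, 'joints': array([-1.25259569e+00,  4.91519536e-01,  1.55945619e+00,  4.22342780e-05,
        1.09171428e+00, -1.05575512e-01]), 'qvel': array([-0.00048994, -0.00036271, -0.00092698, -0.000857  ,  0.00106773,
        0.00010924]), 'tau': array([-2.12609986e-03, -6.12652159e+01, -2.58186185e+01,  6.91409293e-02,
        4.82073217e-02, -8.38770256e-05]), 'eef_pos': array([ 256.96851266, -569.45470434,  214.08430021]), 'tcp_rot': array([-3.14050536e+00, -1.52887263e-04,  4.23756576e-01]), 'ft_force': array([-0.88395396,  0.38767646,  0.0628121 ]), 'moment': array([0.0284804 , 0.01640045, 0.00179682]), 'grip_force': 0.0, 'opening': 0.9981698602290378}
side {'K': array([[403.00500513,   0.        , 255.55583953],
       [  0.        , 403.00500513, 193.35350363],
       [  0.        ,   0.        ,   1.        ]]), 'dist_coeffs': array([-0.09014355,  0.        ,  0.        ,  0.        ,  0.        ]), 'camera_from_world': array([[-9.98187881e-01, -5.83265307e-02, -1.47976477e-02,
         6.25611599e+02],
       [-3.57987571e-02,  7.73264891e-01, -6.33071763e-01,
         1.56065492e+02],
       [ 4.83673810e-02, -6.31394824e-01, -7.73951660e-01,
         1.05179567e+03],
       [ 0.00000000e+00,  0.00000000e+00,  0.00000000e+00,
         1.00000000e+00]])}
top {'K': array([[382.16477188,   0.        , 255.14931191],
       [  0.        , 382.16477188, 189.80545438],
       [  0.        ,   0.        ,   1.        ]]), 'dist_coeffs': array([-0.044063,  0.      ,  0.      ,  0.      ,  0.      ]), 'camera_from_world': array([[ 8.28527831e-03, -9.99670806e-01, -2.42823667e-02,
        -1.08799672e+02],
       [-9.99130230e-01, -7.28349149e-03, -4.10577033e-02,
         6.08811180e+02],
       [ 4.08673270e-02,  2.46014211e-02, -9.98861668e-01,
         1.01582008e+03],
       [ 0.00000000e+00,  0.00000000e+00,  0.00000000e+00,
         1.00000000e+00]])}
```

View pics/top0.png

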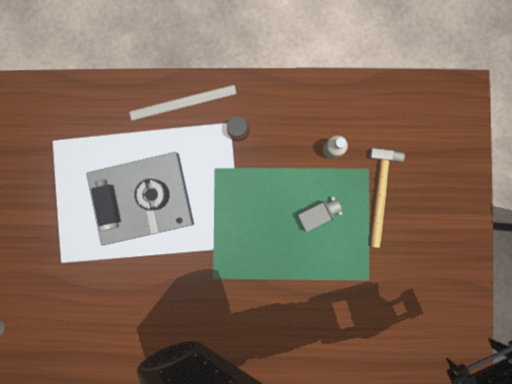

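View pics/side0.png

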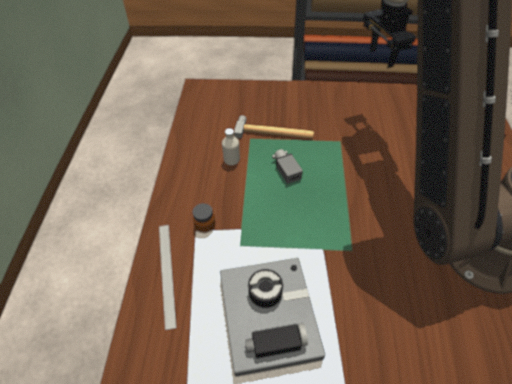

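The top view shows the cartridge at about (316,216) with its neck towards (337,207), the port at (151,194), and the roller at (105,204). The bottle (336,147), jar (237,128) and hammer (380,200) are clear of the cartridge. The side view agrees with this layout.

```bash
cat > h.py <<'E'
import numpy as np,cv2
from cell import monitor,viewer,order,env
def ray(ci,px,z):
    px=np.array(px,float).reshape(-1,1,2)
    u=cv2.undistortPoints(px,ci["K"],ci["dist_coeffs"]).reshape(-1,2)
    T=ci["camera_from_world"];R=T[:3,:3];c=-R.T@T[:3,3]
    d=np.c_[u,np.ones(len(u))]@R
    return c+d*((z-c[2])/d[:,2])[:,None]
def proj(ci,P):
    T=ci["camera_from_world"];r,_=cv2.Rodrigues(T[:3,:3])
    return cv2.projectPoints(np.array(P,float).reshape(-1,1,3),r,T[:3,3],ci["K"],ci["dist_coeffs"])[0].reshape(-1,2)
E
python3 - <<'E'
from h import *
im=cv2.imread("pics/top0.png");ci=viewer.camera_info("top")
T=ci["camera_from_world"];print("cam",-T[:3,:3].T@T[:3,3])
hsv=cv2.cvtColor(im,cv2.COLOR_BGR2HSV)
roi=np.zeros(im.shape[:2],np.uint8);roi[180:250,270:365]=1
m=((hsv[:,:,1]<70)&(roi>0)).astype(np.uint8)
n,l,st,c=cv2.connectedComponentsWithStats(m);print(st,c)
k=1+np.argmax(st[1:,4]);m=(l==k).astype(np.uint8)
mo=cv2.morphologyEx(m,cv2.MORPH_OPEN,np.ones((11,11)))
r=cv2.minAreaRect(np.argwhere(mo)[:,::-1].astype(np.float32));print(r)
b=ray(ci,cv2.boxPoints(r),40);print(b,np.linalg.norm(b-np.roll(b,1,0),axis=1))
print("all",ray(ci,[c[k]],20))
for p,z in(((151,194),85),((105,204),90),((336,147),60),((237,128),65),((380,200),13)):print(p,ray(ci,[p],z)[0].round())
a=cv2.resize(im[150:250,80:205],None,fx=4,fy=4,interpolation=cv2.INTER_CUBIC);
q=cv2.resize(im[190:240,290:350],None,fx=5,fy=5,interpolation=cv2.INTER_CUBIC)
o=np.zeros((400,800,3),np.uint8);o[:,:500]=a;o[:250,500:]=q;cv2.imwrite("pics/z0.png",o)
E
```

```text
cam [ 567.66923868 -129.32020208 1037.01821271]
[[     0      0    512    384 195719]
 [   297    196     46     37    889]] [[255.21016866 191.39756488]
 [319.30821147 214.05174353]]
((320.10003662109375, 213.70004272460938), (21.0190372467041, 44.274147033691406), 63.43495178222656)
[[ 545.7487137  -210.49383829   40.        ]
 [ 598.01363172 -313.24115294   40.        ]
 [ 549.34411034 -337.65768421   40.        ]
 [ 497.22483393 -235.09009032   40.        ]] [ 54.40167757 115.27633028  54.45079714 115.05012077]
all [[ 546.20779039 -274.88940395   20.        ]]
(151, 194) [594. 156.  85.]
(105, 204) [568. 272.  90.]
(336, 147) [ 719. -312.   60.]
(237, 128) [766. -57.  65.]
(380, 200) [ 585. -438.   13.]
```

View pics/z0.png

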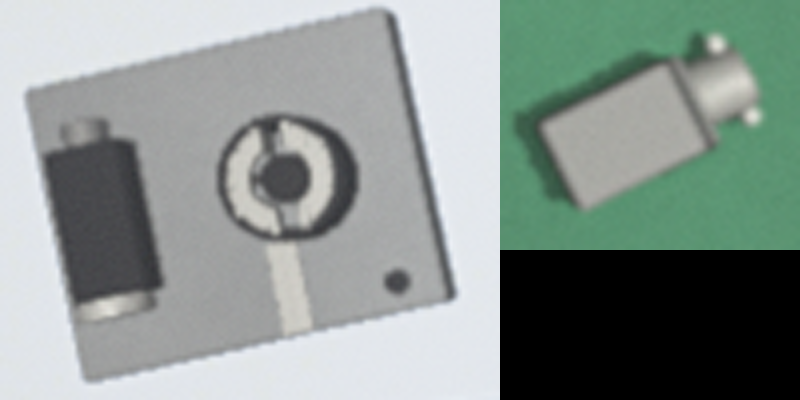

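The crop shows the container's top-face corners at about (298,215), (323.6,202.4), (333,219.4) and (307,232) in full-image pixels. The port's slots run up and down the image, with the roller on the left.

Run:
```python
from h import *
ci=viewer.camera_info("top")
z=np.array([(540,125),(668,62),(715,147),(585,210)],float)
p=np.c_[290+(z[:,0]-500)/5,190+z[:,1]/5]-0.4
b=ray(ci,p,40)[:,:2];print(b,np.linalg.norm(b-np.roll(b,1,0),axis=1))
d=(b[1]+b[2]-b[0]-b[3]);d/=np.linalg.norm(d);flat=(b[0]+b[3])/2
print("neckdir",d,np.arctan2(d[1],d[0]),"flat",flat,"mid",flat+56*d,"grasp",flat+15*d)
# port
m=np.array([(25,92),(385,8),(455,297),(90,380)],float);p=np.c_[80+m[:,0]/4,150+m[:,1]/4]-.4
c=ray(ci,p,45)[:,:2];print(c,np.linalg.norm(c-np.roll(c,1,0),axis=1))
y=(c[0]+c[3]-c[1]-c[2]);y/=np.linalg.norm(y);x=np.array([y[1],-y[0]])
print("yaw",np.arctan2(x[1],x[0]),"port",c.mean(0)-45*y)
s=monitor.state();g=flat+15*d;print("delta",g-s["eef_pos"][:2]);
wi=viewer.camera_info("wrist");W=wi["camera_from_world"];R=W[:3,:3];print("wcam",-R.T@W[:3,3],R)
```

```text
[[ 544.75310475 -215.69133143]
 [ 578.00885203 -282.07022248]
 [ 534.06855848 -306.53126033]
 [ 500.88447966 -239.2211371 ]] [49.78059885 74.24353105 50.29007627 75.045558  ]
neckdir [ 0.44504369 -0.89550886] -1.1095732750565606 flat [ 522.81879221 -227.45623427] mid [ 547.74123903 -277.6047302 ] grasp [ 529.49444761 -240.88886711]
[[650.71060163 345.25190358]
 [707.25929568 104.47847485]
 [518.38114345  55.30711742]
 [461.08589893 296.57030811]] [195.77391453 247.32488508 195.17371437 247.97312804]
yaw 0.23192309237237071 port [594.70246473 156.60677321]
delta [272.54667609 328.60896668]
wcam [ 327.75764646 -538.64429451  383.35729092] [[ 0.4097108  -0.91221468 -0.00119747]
 [-0.87779632 -0.39460869  0.27158352]
 [-0.24821501 -0.11021957 -0.96241413]]
```

Call:
{"method": "move_arm", "body": {
  "moves": [0.319, -0.159, 0, 0, 0.319, -0.159, 0, 0, 0.319, -0.159, 0, 0, 0.319, -0.159, 0, 0, 0.319, -0.159, 0, 0, 0.319, -0.159, 0, 0, 0.319, -0.159, 0, 0, 0.319, -0.159, 0, 0, 0, 0, 0, 0],
  "claw": 95
}}

```text
t: 1.23
eef_pos: [529.0, -235.7, 214.3]
tcp_rot: [-3.141, 0.0, 0.428]
ft_force: [0.1, 1.0, 0.9]
opening: 0.999
grip_force: 0.0
```

Call:
{"method": "move_arm", "body": {
  "moves": [0, 0, 0, -0.114, 0, 0, 0, -0.114, 0, 0, 0, -0.114, 0, 0, 0, -0.114, 0, 0, 0, -0.114, 0, 0, 0, -0.114, 0, 0, 0, -0.114, 0, 0, 0, -0.114, 0, 0, 0, -0.114, 0, 0, 0, 0]
}}

```text
t: 2.48
eef_pos: [527.0, -239.0, 214.4]
tcp_rot: [-3.141, -0.0, 2.033]
ft_force: [0.3, 0.4, 0.8]
opening: 0.994
grip_force: 0.0
```

Run:
```python
from h import *
s=monitor.state();print(s["eef_pos"],s["tcp_rot"],s["joints"])
ci=viewer.camera_info("wrist");im=viewer.read_camera("wrist")[:,:,::-1].copy();cv2.imwrite("pics/w1.png",im)
hsv=cv2.cvtColor(im,cv2.COLOR_BGR2HSV)
m=(hsv[:,:,1]<70).astype(np.uint8)
n,l,st,c=cv2.connectedComponentsWithStats(m)
for i in range(1,n):
    if st[i,4]>300:print(st[i],c[i])
d=np.array([.445,-.8955]);x=np.array([.8955,.445]);C=np.array([539.4,-260.9])
print(proj(ci,[[*(C+a*41*d+b*26*x),40] for a,b in((-1,-1),(1,-1),(1,1),(-1,1))]))
```

```text
[ 526.99555234 -238.99343953  214.43962933] [-3.14120403e+00 -2.70181194e-04  2.03343305e+00] [-5.39808413e-01  4.25368694e-01  1.67525188e+00 -2.10985782e-04
  1.04140897e+00 -1.00233860e+00]
[ 421    0   91  110 5723] [481.54534335  45.75589726]
[ 233  159   48   98 4238] [256.67602643 204.44714488]
[    0   225   512   159 51713] [252.42581169 320.6682459 ]
[189 309  70  31 491] [223.52342159 323.12830957]
[[231.4150684  162.27657816]
 [232.83551291 233.08295683]
 [278.1741114  233.07252289]
 [279.66958435 162.26870394]]
```

View pics/w1.png

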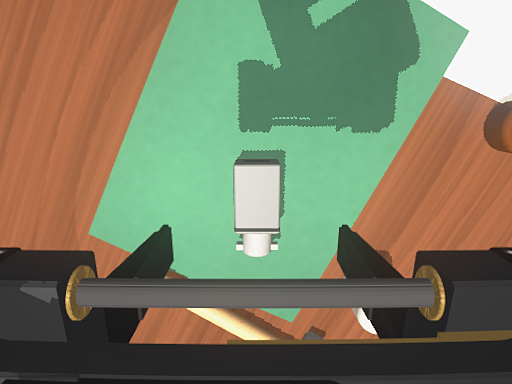

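The wrist picture shows the container's top face at columns 233–280 and rows 160–232, within 2 px of the prediction and with its axis straight in the image. I'll go down and grip.

Call:
{"method": "move_arm", "body": {
  "moves": [0, 0, 0.3, 0, 0, 0, 0.3, 0, 0, 0, 0.3, 0, 0, 0, 0.3, 0, 0, 0, 0.12, 0, 0, 0, 0.08, 0, 0, 0, 0, 0]
}}

```text
t: 3.4
eef_pos: [527.7, -238.6, 4.9]
tcp_rot: [3.141, 0.0, 2.035]
ft_force: [0.3, -0.5, 0.6]
opening: 0.999
grip_force: 0.0
```

Call:
{"method": "move_arm", "body": {
  "moves": [0, 0, 0, 0, 0, 0, 0, 0, 0, 0, 0, 0, 0, 0, 0, 0, 0, 0, 0, 0, 0, 0, 0, 0, 0, 0, 0, 0],
  "claw": 0
}}

```text
t: 4.28
eef_pos: [527.6, -238.4, 4.8]
tcp_rot: [3.141, 0.0, 2.035]
ft_force: [1.0, 0.3, 2.2]
opening: 0.546
grip_force: 29.9
```

Call:
{"method": "move_arm", "body": {
  "moves": [-0.028, 0, -0.071, 0, -0.031, 0, -0.071, 0, -0.047, 0, -0.072, 0, -0.053, 0, -0.067, 0, 0, 0, 0, 0]
}}

```text
t: 4.9
eef_pos: [538.8, -260.6, 47.7]
tcp_rot: [3.141, 0.002, 2.035]
ft_force: [0.1, 0.9, -2.4]
opening: 0.545
grip_force: 29.9
```

Run:
```python
from h import *
s=monitor.state();print(s["eef_pos"],s["moment"])
im=viewer.read_camera("side")[:,:,::-1]
cv2.imwrite("pics/s2.png",cv2.resize(im[90:220,220:380],None,fx=4,fy=4,interpolation=cv2.INTER_CUBIC))
```

```text
[ 538.80282114 -260.6054995    47.70446366] [ 0.09053779 -0.12557748 -0.0141441 ]
```

View pics/s2.png

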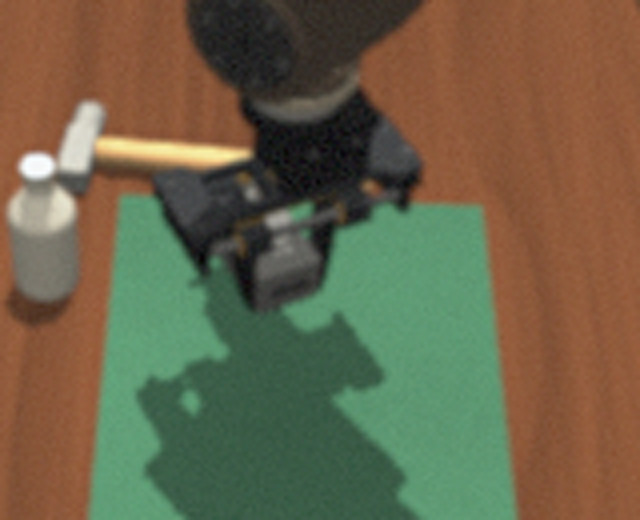

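Run:
```python
from h import *
ci=viewer.camera_info("wrist");im=viewer.read_camera("wrist")[:,:,::-1].copy();cv2.imwrite("pics/w2.png",im)
s=monitor.state()["eef_pos"];g=s+[0,0,19];d=np.array([.446,-.895,0]);z=np.array([0,0,1.])
for th in(0,15,30,45,60):
    t=np.radians(th);a=-d*np.cos(t)+z*np.sin(t);n=d*np.sin(t)+z*np.cos(t) # a: neck->flat, n: up-side normal
    print(th,proj(ci,[g+a*16+n*16.2,g-a*66+n*16.2,g-a*96+n*14.2,g+a*16-n*23.8]).round().tolist())
```

```text
0 [[254.0, 241.0], [254.0, 384.0], [254.0, 422.0], [254.0, 212.0]]
15 [[254.0, 254.0], [254.0, 361.0], [254.0, 386.0], [254.0, 206.0]]
30 [[254.0, 268.0], [254.0, 337.0], [254.0, 350.0], [254.0, 202.0]]
45 [[254.0, 280.0], [254.0, 311.0], [254.0, 315.0], [254.0, 201.0]]
60 [[254.0, 291.0], [254.0, 286.0], [254.0, 282.0], [254.0, 205.0]]
```

View pics/w2.png

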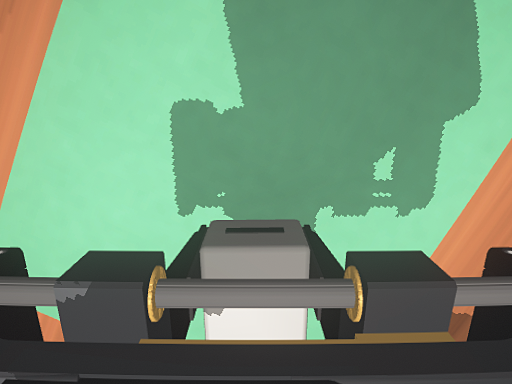

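The flat face spans rows 220–247, so the cartridge is still level: the pads hold it stiffly and it has not pivoted. I'll check whether commanding an opening near its width lowers the grip force.

Call:
{"method": "move_arm", "body": {
  "moves": [0, 0, 0, 0, 0, 0, 0, 0],
  "claw": 50.5
}}

```text
t: 5.25
eef_pos: [538.0, -259.5, 46.5]
tcp_rot: [-3.141, -0.001, 2.036]
ft_force: [-0.0, 0.2, -1.6]
opening: 0.545
grip_force: 29.9
```

Call:
{"method": "move_arm", "body": {
  "moves": [0, 0, 0, 0, 0, 0, 0, 0],
  "claw": 51.4
}}

```text
t: 5.5
eef_pos: [538.2, -259.6, 46.7]
tcp_rot: [-3.142, -0.0, 2.036]
ft_force: [0.4, 0.0, -1.4]
opening: 0.546
grip_force: 29.9
```

Call:
{"method": "move_arm", "body": {
  "moves": [0, 0, 0, 0],
  "claw": 51.7
}}

```text
t: 5.62
eef_pos: [538.2, -259.7, 46.8]
tcp_rot: [-3.142, 0.0, 2.035]
ft_force: [0.7, -0.2, -2.0]
opening: 0.547
grip_force: 29.9
```

```bash
python3 -c "
from h import *
s=monitor.state();print(s['opening']*95.1,s['grip_force'],s['eef_pos'],s['moment'],s['ft_force'])"
```

```text
52.03379413872935 29.931792318820953 [ 538.17949596 -259.71007446   46.76042858] [ 0.06193633 -0.14526619  0.00406158] [ 0.73080908 -0.15112014 -2.0413615 ]
```

A lower grip is not available, so I need leverage from the machine casing. The plan:
1. Regrip near the middle.
2. Press the overhanging flat end on the casing's near edge to tilt the neck down.
3. Push the tilted neck against the casing wall to bring it upright.

First I'll set it down and regrip.

Call:
{"method": "move_arm", "body": {
  "moves": [0, 0, 0.14, 0, 0, 0, 0.136, 0, 0, 0, 0, 0]
}}

```text
t: 6.0
eef_pos: [538.0, -259.5, 4.5]
tcp_rot: [-3.141, -0.001, 2.035]
ft_force: [0.1, 0.5, -1.7]
opening: 0.544
grip_force: 21.1
```

Call:
{"method": "move_arm", "body": {
  "moves": [0, 0, 0, 0, 0, 0, 0, 0, 0, 0, 0, 0, -0.12, 0, 0, 0, -0.12, 0, 0, 0, 0, 0, 0, 0],
  "claw": 75
}}

```text
t: 6.75
eef_pos: [554.6, -292.7, 5.5]
tcp_rot: [3.141, 0.001, 2.035]
ft_force: [-0.2, 0.0, -0.1]
opening: 0.787
grip_force: 0.0
```

Call:
{"method": "move_arm", "body": {
  "moves": [0, 0, 0, 0, 0, 0, 0, 0, 0, 0, 0, 0, 0, 0, 0, 0, 0, 0, 0, 0],
  "claw": 0
}}

```text
t: 7.38
eef_pos: [554.3, -291.5, 5.5]
tcp_rot: [-3.141, -0.0, 2.036]
ft_force: [-0.1, 3.8, 2.9]
opening: 0.544
grip_force: 30.0
```

Call:
{"method": "move_arm", "body": {
  "moves": [0, 0, -0.2, 0, 0, 0, -0.3, 0, 0, 0, -0.3, 0, 0, 0, 0, 0]
}}

```text
t: 7.88
eef_pos: [555.5, -292.7, 128.5]
tcp_rot: [3.139, 0.005, 2.035]
ft_force: [-0.1, 1.1, -2.9]
opening: 0.547
grip_force: 30.0
```

Call:
{"method": "move_arm", "body": {
  "moves": [0, 0, 0, 0.1148, 0, 0, 0, 0.1148, 0, 0, 0, 0.1148, 0, 0, 0, 0.1148, 0, 0, 0, 0.1148, 0, 0, 0, 0.1148, 0, 0, 0, 0.1148, 0, 0, 0, 0.1148, 0, 0, 0, 0.1148, 0, 0, 0, 0.1148]
}}

```text
t: 9.12
eef_pos: [553.8, -291.7, 123.7]
tcp_rot: [-3.14, 0.002, 0.226]
ft_force: [-0.4, -0.1, -2.3]
opening: 0.546
grip_force: 30.0
```

Call:
{"method": "move_arm", "body": {
  "moves": [0, -0.35, 0, 0, 0, -0.35, 0, 0, 0, -0.35, 0, 0, 0, -0.35, 0, 0, 0, -0.35, 0, 0, 0, -0.35, 0, 0, 0, -0.35, 0, 0, 0, -0.35, 0, 0, 0, 0, 0, 0]
}}

```text
t: 10.25
eef_pos: [456.2, 119.3, 124.4]
tcp_rot: [-3.141, 0.002, 0.236]
ft_force: [0.2, -0.3, -2.1]
opening: 0.546
grip_force: 30.0
```

Run:
```python
from h import *
s=monitor.state();print(s["eef_pos"],s["tcp_rot"],s["joints"])
for n in("side","wrist"):
    im=viewer.read_camera(n)[:,:,::-1];cv2.imwrite(f"pics/{n}3.png",im)
o=np.hstack([cv2.resize(cv2.imread("pics/side3.png")[200:384,200:400],(400,368)),cv2.resize(cv2.imread("pics/wrist3.png"),(400,300))[:, :].copy() if 0 else np.vstack([cv2.resize(cv2.imread("pics/wrist3.png"),(400,300)),np.zeros((68,400,3),np.uint8)])])
cv2.imwrite("pics/c3.png",o)
```

```text
[456.20202654 119.33965925 124.36975409] [-3.14134126e+00  1.84765404e-03  2.36404053e-01] [1.15634807e-01 4.06170313e-01 2.02432755e+00 4.12186173e-05
 7.12959276e-01 1.44999611e+00]
```

View pics/c3.png

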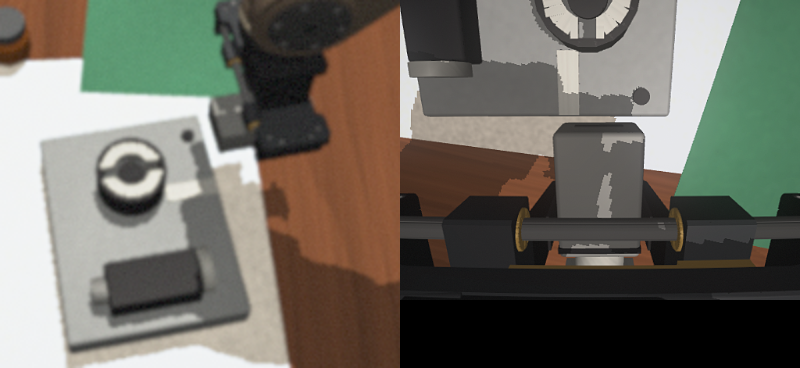

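The wrist view shows the casing's near edge as a horizontal line at full-image row ~147 (columns 35–344), and the cartridge aligned square to it.

Run:
```python
from h import *
s=monitor.state();ci=viewer.camera_info("wrist")
im=cv2.imread("pics/wrist3.png");g=cv2.cvtColor(im,cv2.COLOR_BGR2GRAY).astype(float)
for u in(60,100,150,190,320):
    c=g[130:165,u-3:u+4].mean(1);k=np.argmax(np.abs(np.diff(cv2.GaussianBlur(c[:,None],(1,5),0).ravel())));print(u,130+k, c.round()[::3])
y=s["tcp_rot"][2];X=np.array([np.cos(y),np.sin(y)]);Y=np.array([np.sin(y),-np.cos(y)])
for p in((60,147.5),(320,146.5)):
    for z in(45,):
        w=ray(ci,[p],z)[0,:2];print(p,w,(w-s["eef_pos"][:2])@X,(w-s["eef_pos"][:2])@Y)
gp=s["eef_pos"]+[0,0,19]
for o in(46,50,54):print(o,proj(ci,[[*(gp[:2]+o*X),gp[2]+16],[*(gp[:2]+o*X),gp[2]-24]]).round(1).tolist())
```

```text
60 148 [ 95.  95.  96.  97.  97.  94.  82. 163. 162. 162. 164. 163.]
100 148 [ 97.  97.  97.  97.  97.  93.  93. 161. 166. 165. 163. 162.]
150 148 [ 98.  98.  98.  97.  97.  93.  74. 169. 167. 162. 166. 167.]
190 148 [ 98.  98.  97.  98.  98.  92.  63. 168. 171. 170. 165. 163.]
320 148 [167. 172. 172. 174. 174. 169. 103. 232. 231. 231. 231. 231.]
(60, 147.5) [467.1342595  275.45833286] 46.211738237752755 -151.8594326923028
(320, 146.5) [513.97878325  78.16440467] 46.10827348670602 50.91949323278121
46 [[253.3, 180.8], [253.6, 164.0]]
50 [[253.3, 171.6], [253.6, 156.7]]
54 [[253.3, 162.3], [253.6, 149.4]]
```

Call:
{"method": "move_arm", "body": {
  "moves": [0.063, 0, 0.1, 0, 0.064, 0, 0.15, 0, 0, 0, 0.15, 0, 0, 0, 0.05, 0, 0, 0, 0, 0]
}}

```text
t: 10.98
eef_pos: [476.4, 120.6, 57.2]
tcp_rot: [-3.142, 0.001, 0.231]
ft_force: [0.2, 0.7, -2.3]
opening: 0.547
grip_force: 30.0
```

Call:
{"method": "move_arm", "body": {
  "moves": [0, 0, 0.03, 0, 0, 0, 0.02, 0, 0, 0, 0.02, 0, 0, 0, 0.02, 0, 0, 0, 0.02, 0, 0, 0, 0, 0]
}}

```text
t: 11.72
eef_pos: [475.9, 121.2, 42.7]
tcp_rot: [3.141, -0.001, 0.233]
ft_force: [-7.2, -2.5, 18.6]
opening: 0.547
grip_force: 30.0
```

Call:
{"method": "move_arm", "body": {
  "moves": [0, 0, 0.015, 0, 0, 0, 0.015, 0, 0, 0, 0.01, 0, 0, 0, 0, 0]
}}

```text
t: 12.22
eef_pos: [476.0, 121.2, 36.9]
tcp_rot: [3.141, -0.001, 0.233]
ft_force: [-7.4, -3.3, 21.9]
opening: 0.541
grip_force: 30.0
```

Run:
```python
from h import *
s=monitor.state();print(s["eef_pos"],s["ft_force"])
ci=viewer.camera_info("wrist");im=viewer.read_camera("wrist")[:,:,::-1].copy()
g=s["eef_pos"]+[0,0,19];y=s["tcp_rot"][2];d=-np.array([np.cos(y),np.sin(y),0]);z=np.array([0,0,1.])
for th,c in((20,(0,0,255)),(30,(0,255,0)),(40,(255,0,0))):
    t=np.radians(th);a=-d*np.cos(t)+z*np.sin(t);n=d*np.sin(t)+z*np.cos(t)
    p=proj(ci,[g+a*50+n*15.5,g-a*32+n*15.5,g+a*50-n*24.5]);print(th,p.round().tolist())
    for q in p:cv2.line(im,(int(q[0])-90,int(q[1])),(int(q[0])-60,int(q[1])),c,1)
cv2.imwrite("pics/w4.png",im)
```

```text
[476.00229666 121.19531595  36.91405554] [-7.43672362 -3.25228172 21.85163696]
20 [[253.0, 201.0], [254.0, 323.0], [253.0, 152.0]]
30 [[253.0, 222.0], [254.0, 316.0], [253.0, 154.0]]
40 [[253.0, 246.0], [254.0, 308.0], [253.0, 161.0]]
```

View pics/w4.png

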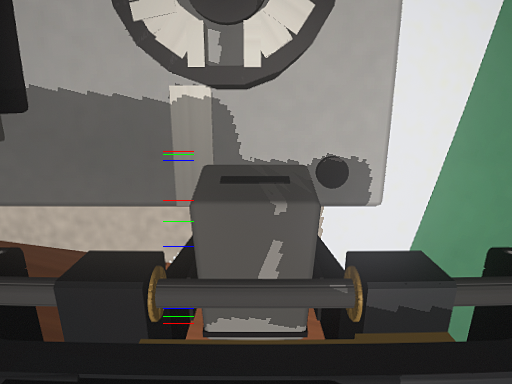

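The flat face now spans rows ~166–205, so it tilted only about 18° and partly slid in the grip. The pads resist turning strongly (~0.5 N m). A small pad patch at the flat end's upper edge should resist far less and let gravity swing it, so I'll back off, set it down and regrip there.

Call:
{"method": "move_arm", "body": {
  "moves": [0, 0, -0.1, 0, 0, 0, -0.08, 0, -0.18, 0, 0, 0, -0.18, 0, 0, 0, 0, 0, 0.15, 0, 0, 0, 0.12, 0, 0, 0, 0.05, 0, 0, 0, 0.05, 0, 0, 0, 0, 0]
}}

```text
t: 13.4
eef_pos: [424.6, 108.9, 7.1]
tcp_rot: [3.141, -0.002, 0.232]
ft_force: [0.9, 0.5, -0.3]
opening: 0.543
grip_force: 30.0
```

Call:
{"method": "move_arm", "body": {
  "moves": [0, 0, 0, 0, 0, 0, 0, 0, 0, 0, 0, 0, 0, 0, -0.2, 0, 0, 0, -0.3, 0, 0, 0, -0.3, 0, 0, 0, -0.1, 0, 0, 0, 0, 0],
  "claw": 75
}}

```text
t: 14.4
eef_pos: [424.0, 108.9, 142.8]
tcp_rot: [3.141, -0.002, 0.232]
ft_force: [-1.0, -0.0, -0.1]
opening: 0.789
grip_force: 0.0
```

Run:
```python
from h import *
s=monitor.state();print(s["eef_pos"],s["tcp_rot"])
ci=viewer.camera_info("wrist");im=viewer.read_camera("wrist")[:,:,::-1].copy()
y=s["tcp_rot"][2];X=np.array([np.cos(y),np.sin(y)]);Y=np.array([np.sin(y),-np.cos(y)])
for o in(30,40,46,50):print(o,proj(ci,[[*(s["eef_pos"][:2]+o*X+b*Y),40] for b in(-26,26)]).round(1).tolist())
cv2.imwrite("pics/w5.png",im)
```

```text
[423.99156765 108.85622948 142.7803527 ] [ 3.14118289e+00 -2.46541331e-03  2.32240540e-01]
30 [[223.6, 162.5], [284.5, 162.4]]
40 [[223.2, 150.8], [284.8, 150.7]]
46 [[223.0, 143.7], [284.9, 143.6]]
50 [[222.9, 138.9], [285.0, 138.8]]
```

View pics/w5.png

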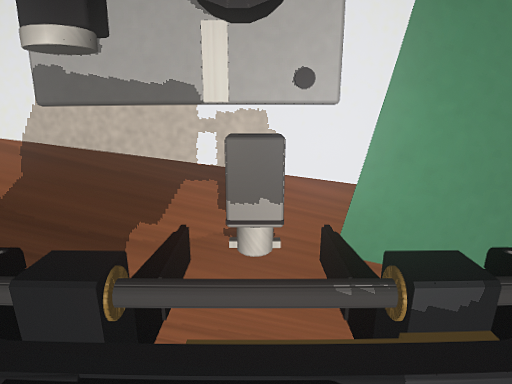

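The cartridge is lying square again at columns 226–285, with its flat edge about 50 mm ahead of the tool. I'll grip just the last ~6 mm, about 11 mm deep.

Call:
{"method": "move_arm", "body": {
  "moves": [0.18, 0, 0.2, 0, 0.18, 0, 0.25, 0, 0, 0, 0.25, 0, 0, 0, 0.055, 0, 0, 0, 0, 0]
}}

```text
t: 15.08
eef_pos: [475.7, 121.1, 28.2]
tcp_rot: [-3.141, 0.002, 0.232]
ft_force: [-0.4, 0.0, 0.6]
opening: 0.787
grip_force: 0.0
```

Call:
{"method": "move_arm", "body": {
  "moves": [0, 0, 0, 0, 0, 0, 0, 0, 0, 0, 0, 0, 0, 0, 0, 0, 0, 0, 0, 0],
  "claw": 0
}}

```text
t: 15.7
eef_pos: [476.6, 121.2, 29.3]
tcp_rot: [3.141, -0.001, 0.232]
ft_force: [-1.2, -0.0, 7.7]
opening: 0.541
grip_force: 30.0
```

Call:
{"method": "move_arm", "body": {
  "moves": [0, 0, -0.4, 0, 0, 0, -0.25, 0, 0, 0, 0, 0, 0, 0, 0, 0, 0, 0, 0, 0]
}}

```text
t: 16.32
eef_pos: [475.7, 121.1, 125.0]
tcp_rot: [-3.141, 0.002, 0.232]
ft_force: [0.9, 0.0, -2.8]
opening: 0.542
grip_force: 30.0
```

Run:
```python
from h import *
s=monitor.state();print(s["eef_pos"],s["moment"],s["ft_force"])
ci=viewer.camera_info("wrist");im=viewer.read_camera("wrist")[:,:,::-1].copy();cv2.imwrite("pics/w6.png",im)
t=s["eef_pos"];y=s["tcp_rot"][2];d=-np.array([np.cos(y),np.sin(y),0]);z=np.array([0,0,1.])
# pad patch point: 7 mm behind flat? reference = top edge of flat face at tool x -4, tip+11
e=t+[0,0,11]-d*-0+(-d)*(-4)
for th in(0,20,40,60,75,90):
    r=np.radians(th);a=-d*np.cos(r)+z*np.sin(r);n=d*np.sin(r)+z*np.cos(r)
    p=proj(ci,[e,e-a*82,e-n*40,e-a*112-n*20]);print(th,p.round().tolist())
side=viewer.read_camera("side")[:,:,::-1]
o=np.hstack([cv2.resize(im,(400,300)),cv2.resize(side[200:350,200:400],(400,300))]);cv2.imwrite("pics/c6.png",o)
```

```text
[475.67182656 121.13607686 124.95178272] [ 0.05898709 -0.10051597  0.0178319 ] [ 0.94583205  0.00781622 -2.79290117]
0 [[254.0, 261.0], [254.0, 380.0], [254.0, 232.0], [254.0, 390.0]]
20 [[254.0, 261.0], [254.0, 341.0], [254.0, 214.0], [254.0, 338.0]]
40 [[254.0, 261.0], [254.0, 303.0], [254.0, 199.0], [254.0, 289.0]]
60 [[254.0, 261.0], [254.0, 265.0], [254.0, 189.0], [254.0, 244.0]]
75 [[254.0, 261.0], [254.0, 238.0], [254.0, 187.0], [254.0, 211.0]]
90 [[254.0, 261.0], [254.0, 212.0], [254.0, 189.0], [254.0, 178.0]]
```

Run:
```python
import cv2,numpy as np
im=cv2.imread("pics/w6.png").astype(int)
for r in range(150,345,5):print(r,[im[r:r+2,c:c+4].mean((0,1)).round().astype(int).tolist() for c in(216,238,254,280)])
```

```text
150 [[137, 146, 150], [96, 99, 101], [98, 101, 102], [101, 103, 104]]
155 [[148, 156, 161], [96, 99, 101], [99, 101, 103], [102, 104, 105]]
160 [[153, 162, 167], [97, 100, 101], [100, 102, 105], [101, 103, 105]]
165 [[153, 163, 168], [98, 101, 102], [100, 102, 104], [103, 105, 106]]
170 [[142, 149, 154], [84, 86, 88], [86, 87, 89], [87, 88, 89]]
175 [[151, 164, 174], [158, 171, 182], [159, 172, 184], [234, 231, 230]]
180 [[150, 163, 174], [157, 171, 182], [156, 169, 180], [232, 231, 230]]
185 [[153, 166, 178], [164, 177, 189], [155, 168, 179], [231, 231, 230]]
190 [[150, 163, 174], [159, 172, 184], [233, 231, 230], [232, 231, 230]]
195 [[154, 167, 178], [154, 167, 178], [232, 231, 230], [234, 231, 230]]
200 [[152, 164, 175], [158, 171, 183], [234, 231, 230], [234, 231, 230]]
205 [[150, 164, 174], [157, 170, 181], [233, 231, 230], [234, 231, 230]]
210 [[152, 165, 176], [155, 168, 179], [234, 231, 230], [234, 231, 230]]
215 [[154, 167, 179], [153, 166, 177], [230, 230, 230], [234, 231, 230]]
220 [[152, 164, 175], [147, 160, 170], [238, 235, 234], [237, 234, 233]]
225 [[62, 64, 66], [64
[... 813 characters left out ...]
66], [63, 64, 66]]
295 [[69, 71, 73], [68, 70, 72], [69, 71, 73], [69, 71, 72]]
300 [[69, 71, 74], [70, 71, 74], [70, 72, 74], [70, 71, 74]]
305 [[64, 65, 68], [65, 67, 69], [65, 67, 69], [65, 66, 70]]
310 [[129, 135, 138], [130, 135, 139], [130, 136, 140], [130, 135, 140]]
315 [[127, 133, 137], [129, 134, 138], [129, 135, 138], [129, 134, 139]]
320 [[125, 131, 134], [129, 134, 138], [129, 135, 138], [129, 134, 139]]
325 [[124, 130, 133], [129, 135, 138], [129, 134, 138], [128, 134, 138]]
330 [[122, 127, 130], [129, 134, 137], [129, 134, 138], [128, 134, 138]]
335 [[119, 124, 127], [129, 134, 138], [128, 134, 137], [128, 134, 138]]
340 [[36, 60, 76], [36, 61, 77], [36, 61, 77], [36, 61, 76]]
```

Call:
{"method": "move_arm", "body": {
  "moves": [0, 0, -0.3, 0, 0, 0, 0.41, 0, 0, 0, -0.41, 0, 0, 0, 0.41, 0, 0, 0, -0.41, 0, 0, 0, 0.41, 0, 0, 0, -0.41, 0, 0, 0, 0, 0, 0, 0, 0, 0]
}}

```text
t: 17.55
eef_pos: [475.9, 121.2, 170.9]
tcp_rot: [3.141, -0.0, 0.232]
ft_force: [-0.8, -0.7, -1.8]
opening: 0.54
grip_force: 30.0
```

```bash
cat > face.py <<'E'
from h import *
import sys
s=monitor.state();t=s["eef_pos"];print(t,s["moment"],s["ft_force"])
ci=viewer.camera_info("wrist");im=viewer.read_camera("wrist")[:,:,::-1].copy();cv2.imwrite(sys.argv[1],im)
g=cv2.cvtColor(im,cv2.COLOR_BGR2GRAY).astype(float)
c=g[:,238:242].mean(1);D=np.diff(c);print([(i,int(c[i]),int(c[i+1])) for i in range(100,300) if abs(D[i])>7])
y=s["tcp_rot"][2];d=-np.array([np.cos(y),np.sin(y),0]);z=np.array([0,0,1.])
e=t+[0,0,11]+d*4
for th in(0,10,20,30,40,60,90):
    r=np.radians(th);a=-d*np.cos(r)+z*np.sin(r);n=d*np.sin(r)+z*np.cos(r)
    p=proj(ci,[e,e-a*82,e-n*40,e-a*112-n*20]);print(th,p[:,1].round().tolist())
E
python3 face.py pics/w7.png
```

```text
[475.94029025 121.19368441 170.87296255] [ 0.01944127 -0.01421471 -0.02658865] [-0.82939327 -0.6571839  -1.83793017]
[(112, 164, 140), (113, 140, 102), (160, 97, 88), (162, 85, 149), (163, 149, 179), (202, 171, 135), (203, 135, 58), (204, 58, 79), (208, 82, 91), (209, 91, 102), (224, 105, 51), (233, 41, 62), (234, 62, 109), (240, 100, 85), (241, 85, 74), (270, 70, 89), (271, 89, 121), (277, 122, 106), (278, 106, 46), (279, 46, 37), (284, 50, 65), (286, 65, 45), (287, 45, 58)]
0 [261.0, 380.0, 232.0, 390.0]
10 [261.0, 361.0, 223.0, 364.0]
20 [261.0, 342.0, 214.0, 338.0]
30 [261.0, 322.0, 206.0, 314.0]
40 [261.0, 303.0, 199.0, 290.0]
60 [261.0, 266.0, 189.0, 244.0]
90 [261.0, 212.0, 189.0, 179.0]
```

Run:
```python
from h import *
im=cv2.imread("pics/w7.png");s=viewer.read_camera("side")[:,:,::-1]
cv2.imwrite("pics/c7.png",np.hstack([cv2.resize(im,(400,300)),cv2.resize(s[150:300,200:400],(400,300))]))
```

```text
(no output)
```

View pics/c7.png

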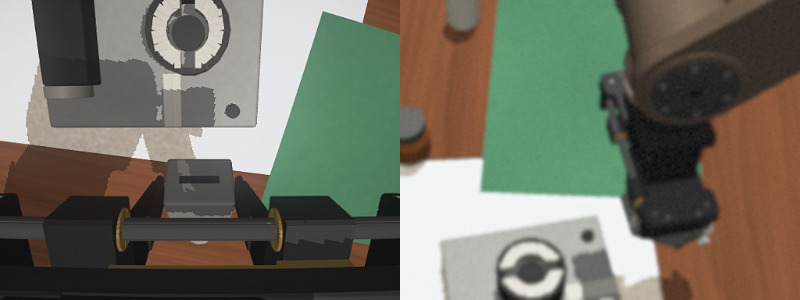

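The flat face has opened up (rows ~203–255) and the neck shows near row 307, so the shake tilted it to about 30–35°. It works, so I'll shake more.

Call:
{"method": "move_arm", "body": {
  "moves": [0, 0, 0.41, 0, 0, 0, -0.41, 0, 0, 0, 0.41, 0, 0, 0, -0.41, 0, 0, 0, 0.41, 0, 0, 0, -0.41, 0, 0, 0, 0.41, 0, 0, 0, -0.41, 0, 0, 0, 0, 0, 0, 0, 0, 0]
}}

```text
t: 18.9
eef_pos: [475.8, 121.2, 171.3]
tcp_rot: [3.141, -0.001, 0.232]
ft_force: [0.3, 0.2, -2.1]
opening: 0.543
grip_force: 30.0
```

```bash
python3 face.py pics/w8.png
```

```text
[475.84801488 121.16904934 171.31667105] [-0.00088107 -0.00460507  0.03681643] [ 0.33898657  0.19686252 -2.056251  ]
[(112, 164, 140), (113, 140, 103), (160, 97, 87), (162, 84, 148), (163, 148, 179), (164, 179, 171), (199, 172, 138), (200, 138, 63), (201, 63, 86), (202, 86, 94), (205, 92, 100), (217, 98, 111), (222, 111, 91), (223, 91, 39), (232, 42, 67), (233, 67, 116), (241, 107, 82), (268, 67, 85), (269, 85, 117), (277, 115, 100), (278, 100, 45), (284, 49, 65), (286, 64, 45), (287, 45, 58)]
0 [260.0, 380.0, 232.0, 390.0]
10 [260.0, 361.0, 223.0, 364.0]
20 [260.0, 342.0, 214.0, 338.0]
30 [260.0, 322.0, 206.0, 314.0]
40 [260.0, 303.0, 199.0, 290.0]
60 [260.0, 266.0, 189.0, 244.0]
90 [260.0, 212.0, 189.0, 179.0]
```

Tilt is now about 38°. Diagonal shaking, up and towards the neck side, gives a better lever at this tilt.

Call:
{"method": "move_arm", "body": {
  "moves": [-0.33, 0, -0.25, 0, 0.33, 0, 0.25, 0, -0.33, 0, -0.25, 0, 0.33, 0, 0.25, 0, -0.33, 0, -0.25, 0, 0.33, 0, 0.25, 0, -0.33, 0, -0.25, 0, 0.33, 0, 0.25, 0, 0, 0, 0, 0, 0, 0, 0, 0]
}}

```text
t: 20.2
eef_pos: [475.5, 121.1, 170.8]
tcp_rot: [-3.142, 0.001, 0.232]
ft_force: [-0.4, -0.9, -2.1]
opening: 0.543
grip_force: 30.0
```

```bash
python3 face.py pics/w9.png
```

```text
[475.47691115 121.11988568 170.79297729] [ 0.00681171  0.0169358  -0.04061519] [-0.40588274 -0.90978159 -2.10420706]
[(111, 162, 155), (112, 155, 123), (113, 123, 102), (159, 99, 91), (160, 91, 83), (161, 83, 96), (162, 96, 184), (163, 184, 173), (189, 173, 135), (190, 135, 65), (191, 65, 92), (192, 92, 109), (193, 109, 126), (218, 134, 61), (219, 61, 50), (228, 46, 67), (229, 67, 145), (230, 145, 135), (242, 135, 122), (243, 122, 102), (246, 105, 90), (258, 82, 73), (260, 73, 94), (277, 85, 75), (278, 75, 42), (284, 50, 66), (286, 65, 46), (287, 46, 58), (288, 58, 65)]
0 [261.0, 380.0, 232.0, 390.0]
10 [261.0, 361.0, 223.0, 364.0]
20 [261.0, 342.0, 214.0, 338.0]
30 [261.0, 322.0, 206.0, 313.0]
40 [261.0, 303.0, 199.0, 290.0]
60 [261.0, 266.0, 189.0, 244.0]
90 [261.0, 212.0, 189.0, 179.0]
```

Tilt is about 60°. Next I'll touch the neck edge down on the bench and drag it to upright.

Call:
{"method": "move_arm", "body": {
  "moves": [0, 0, 0.2, 0, 0, 0, 0.2, 0, 0, 0, 0.02, 0, 0, 0, 0.01, 0, 0, 0, 0, 0]
}}

```text
t: 20.88
eef_pos: [476.7, 121.3, 107.8]
tcp_rot: [3.141, -0.002, 0.232]
ft_force: [1.2, 1.5, 4.7]
opening: 0.542
grip_force: 30.0
```

Call:
{"method": "move_arm", "body": {
  "moves": [-0.05, 0, -0.004, 0, -0.05, 0, -0.004, 0, -0.05, 0, -0.004, 0, -0.05, 0, 0, 0, 0, 0, 0, 0]
}}

```text
t: 21.5
eef_pos: [447.2, 114.2, 109.4]
tcp_rot: [3.141, -0.002, 0.232]
ft_force: [1.2, -0.4, 5.5]
opening: 0.544
grip_force: 30.0
```

```bash
python3 face.py pics/w10.png
```

```text
[447.17907277 114.19902263 109.36286328] [-0.06028552 -0.49480505  0.01252593] [ 1.24180966 -0.39607485  5.53600624]
[(128, 166, 155), (130, 159, 95), (135, 92, 85), (136, 85, 66), (137, 66, 179), (138, 179, 168), (181, 174, 65), (182, 65, 56), (187, 67, 78), (188, 78, 85), (193, 104, 135), (194, 135, 156), (217, 159, 46), (218, 46, 68), (227, 64, 83), (228, 83, 167), (229, 167, 157), (238, 154, 135), (241, 140, 155), (246, 150, 90), (253, 99, 91), (255, 85, 76), (257, 69, 94), (277, 88, 79), (278, 79, 44), (284, 49, 66), (286, 65, 46), (287, 46, 58)]
0 [260.0, 380.0, 232.0, 390.0]
10 [260.0, 361.0, 223.0, 364.0]
20 [260.0, 342.0, 214.0, 339.0]
30 [260.0, 323.0, 206.0, 314.0]
40 [260.0, 303.0, 199.0, 290.0]
60 [260.0, 266.0, 189.0, 244.0]
90 [260.0, 212.0, 189.0, 179.0]
```

Call:
{"method": "move_arm", "body": {
  "moves": [-0.05, 0, 0, 0, -0.05, 0, 0, 0, -0.05, 0, 0.004, 0, -0.05, 0, 0.008, 0, 0, 0, 0, 0]
}}

```text
t: 22.18
eef_pos: [417.3, 107.3, 106.6]
tcp_rot: [3.142, 0.001, 0.232]
ft_force: [0.5, 1.0, 1.9]
opening: 0.543
grip_force: 30.0
```

```bash
python3 face.py pics/w11.png | head -2
python3 - <<'E'
from h import *
# lowest visible: side camera crop stats not viewed
im=cv2.imread("pics/w11.png")
for r in range(130,262,6):print(r,[im[r:r+2,c:c+3].mean((0,1)).round().astype(int).tolist() for c in(200,215,254,292)])
E
```

```text
[417.2639235  107.29500469 106.55339667] [ 0.07564784 -0.34936967 -0.04588222] [0.48896448 0.98319477 1.94917611]
[(118, 234, 221), (119, 221, 177), (161, 169, 89), (162, 89, 45), (163, 45, 64), (186, 59, 69), (187, 69, 78), (199, 93, 106), (204, 105, 120), (208, 118, 134), (212, 132, 146), (217, 152, 49), (227, 50, 66), (228, 66, 140), (244, 144, 137), (245, 137, 79), (252, 85, 76), (254, 75, 86), (277, 87, 76), (278, 76, 44), (284, 49, 66), (286, 66, 45), (287, 45, 58)]
130 [[158, 170, 182], [152, 164, 174], [156, 167, 178], [233, 231, 231]]
136 [[163, 177, 189], [157, 171, 182], [162, 175, 187], [234, 231, 231]]
142 [[151, 163, 174], [154, 167, 179], [156, 168, 179], [234, 231, 230]]
148 [[150, 163, 175], [153, 166, 178], [156, 169, 180], [234, 231, 230]]
154 [[155, 168, 180], [157, 171, 182], [155, 168, 178], [234, 231, 230]]
160 [[158, 172, 183], [151, 164, 175], [70, 72, 74], [234, 231, 230]]
166 [[51, 64, 88], [44, 55, 82], [63, 65, 67], [234, 231, 230]]
172 [[48, 60, 85], [52, 60, 76], [61, 63, 65], [190, 187, 186]]
178 [[47, 60, 87], [56, 59, 62], [60, 62, 63], [69, 69, 70]]
184 [[45, 58, 84], [55, 57, 61], [58, 60, 62], [66, 66, 69]]
190 [[44, 58, 86], [84, 88, 92], [86, 89, 92], [89, 91, 94]]
196 [[55, 79, 125], [91, 95, 99], [90, 94, 98], [92, 96, 99]]
202 [[57, 82, 132], [90, 94, 98], [90, 93, 96], [90, 93, 97]]
208 [[54, 78, 127], [89, 93, 97], [88, 93, 96], [89, 92, 96]]
214 [[52, 77, 122], [88, 91, 95], [88, 92, 95], [88, 90, 94]]
220 [[54, 79, 128], [87, 90, 94], [40, 42, 45], [87, 90, 94]]
226 [[31, 39, 56], [86, 90, 94], [38, 38, 42], [86, 89, 92]]
232 [[24, 27, 34], [85, 90, 93], [86, 90, 93], [85, 88, 92]]
238 [[25, 28, 34], [84, 88, 92], [85, 89, 92], [83, 88, 91]]
244 [[28, 29, 35], [84, 87, 91], [84, 88, 90], [83, 86, 90]]
250 [[26, 28, 33], [83, 86, 90], [83, 87, 90], [83, 86, 89]]
256 [[25, 28, 32], [48, 72, 117], [53, 77, 124], [51, 74, 120]]
```

Run:
```python
from h import *
s=monitor.state();t=s["eef_pos"];ci=viewer.camera_info("wrist")
y=s["tcp_rot"][2];d=-np.array([np.cos(y),np.sin(y),0]);z=np.array([0,0,1.])
for dx,dz in((4,11),(2,11),(2,8)):
  e=t+[0,0,dz]+d*dx
  for th in(70,80,90,100):
    r=np.radians(th);a=-d*np.cos(r)+z*np.sin(r);n=d*np.sin(r)+z*np.cos(r)
    p=proj(ci,[e,e-n*40,e-n*40-a*82,e-a*112-n*36]);print(dx,dz,th,p[:,1].round().tolist(),"zmin",(e-a*112-n*36)[2].round(1),(e-a*112-n*4)[2].round(1))
```

```text
4 11 70 [261.0, 187.0, 197.0, 204.0] zmin 0.1 11.0
4 11 80 [261.0, 187.0, 179.0, 182.0] zmin 1.1 6.6
4 11 90 [261.0, 189.0, 162.0, 160.0] zmin 5.6 5.6
4 11 100 [261.0, 194.0, 145.0, 139.0] zmin 13.6 8.0
2 11 70 [257.0, 184.0, 195.0, 202.0] zmin 0.1 11.0
2 11 80 [257.0, 183.0, 177.0, 180.0] zmin 1.1 6.6
2 11 90 [257.0, 185.0, 159.0, 158.0] zmin 5.6 5.6
2 11 100 [257.0, 190.0, 142.0, 136.0] zmin 13.6 8.0
2 8 70 [255.0, 182.0, 194.0, 201.0] zmin -2.9 8.0
2 8 80 [255.0, 182.0, 176.0, 179.0] zmin -1.9 3.6
2 8 90 [255.0, 184.0, 158.0, 157.0] zmin 2.6 2.6
2 8 100 [255.0, 188.0, 141.0, 136.0] zmin 10.6 5.0
```

The rows match an upright cartridge (predicted 189/162 at 90°, seen 187/160). I'll press lightly, then let go.

Call:
{"method": "move_arm", "body": {
  "moves": [0, 0, 0.01, 0, 0, 0, 0.01, 0, 0, 0, 0, 0]
}}

```text
t: 22.6
eef_pos: [418.5, 107.7, 105.5]
tcp_rot: [3.141, -0.002, 0.232]
ft_force: [-5.5, 0.8, 37.7]
opening: 0.54
grip_force: 30.1
```

Call:
{"method": "move_arm", "body": {
  "moves": [0, 0, -0.012, 0, 0, 0, 0, 0]
}}

```text
t: 22.85
eef_pos: [417.7, 107.5, 105.7]
tcp_rot: [3.142, 0.0, 0.232]
ft_force: [-1.3, -0.0, 14.6]
opening: 0.541
grip_force: 30.0
```

Call:
{"method": "move_arm", "body": {
  "moves": [0, 0, 0, 0, 0, 0, 0, 0, 0, 0, 0, 0, 0, 0, 0, 0],
  "claw": 75
}}

```text
t: 23.35
eef_pos: [417.8, 107.4, 105.3]
tcp_rot: [3.142, 0.0, 0.232]
ft_force: [0.2, -0.4, 0.5]
opening: 0.785
grip_force: 0.0
```

Call:
{"method": "move_arm", "body": {
  "moves": [0, 0, -0.3, 0, 0, 0, -0.3, 0, 0, 0, -0.2, 0, 0, 0, 0, 0]
}}

```text
t: 23.85
eef_pos: [418.5, 107.5, 227.1]
tcp_rot: [3.141, -0.004, 0.232]
ft_force: [-0.1, 0.4, -0.1]
opening: 0.788
grip_force: 0.0
```

Run:
```python
from h import *
s=monitor.state();t=s["eef_pos"];print(t,s["tcp_rot"],s["joints"])
ci=viewer.camera_info("wrist");im=viewer.read_camera("wrist")[:,:,::-1].copy();cv2.imwrite("pics/w12.png",im)
tc=viewer.camera_info("top");ti=viewer.read_camera("top")[:,:,::-1].copy();cv2.imwrite("pics/t12.png",ti)
hsv=cv2.cvtColor(im,cv2.COLOR_BGR2HSV)
y=s["tcp_rot"][2];X=np.array([np.cos(y),np.sin(y)]);Y=np.array([np.sin(y),-np.cos(y)])
c=np.array(t[:2])-0*X
for dx in(0,-20,-40):print(dx,proj(ci,[[*(t[:2]+(dx+a)*X+b*Y),112] for a,b in((-20,-26),(20,-26),(20,26),(-20,26))]).round().tolist())
g=cv2.cvtColor(im,cv2.COLOR_BGR2GRAY).astype(int)
c=g[:,250:256].mean(1);print([(i,int(c[i]),int(c[i+1])) for i in range(150,290) if abs(c[i+1]-c[i])>9])
for r in(215,235,250):
  c=g[r-2:r+3].mean(0);print(r,[(i,int(c[i]),int(c[i+1])) for i in range(160,350) if abs(c[i+1]-c[i])>12])
```

```text
[418.54122415 107.51843731 227.08019113] [ 3.1409786  -0.00397869  0.23218277] [ 9.84034614e-02  1.98584191e-01  1.98943634e+00 -9.57837469e-05
  9.49547083e-01  1.43707383e+00]
0 [[226.0, 214.0], [225.0, 171.0], [283.0, 171.0], [282.0, 213.0]]
-20 [[227.0, 234.0], [226.0, 193.0], [283.0, 193.0], [282.0, 233.0]]
-40 [[227.0, 253.0], [226.0, 214.0], [282.0, 213.0], [281.0, 253.0]]
[(158, 76, 91), (176, 101, 51), (182, 49, 65), (183, 65, 102), (193, 93, 116), (195, 120, 94), (197, 101, 145), (198, 145, 130), (199, 130, 87), (277, 94, 83), (278, 83, 44), (284, 50, 65), (286, 65, 46), (287, 46, 58)]
215 [(320, 91, 109)]
235 [(168, 80, 65), (169, 65, 51), (170, 51, 35), (188, 24, 79), (189, 79, 94), (320, 96, 36), (339, 46, 62)]
250 [(189, 26, 77), (190, 77, 93), (319, 96, 34)]
```

The cartridge is standing: its flat end spans rows ~158–198 in the wrist view, which fits z=112 centred about 14 mm ahead of the tool. Next I'll measure the port from this wrist picture and the first top picture.

```bash
cat > port.py <<'E'
from h import *
def ring(im,ci,name):
    P0=np.array([594.7,156.6,85.])
    th=np.linspace(0,2*np.pi,73)[:-1]
    g=cv2.cvtColor(im,cv2.COLOR_BGR2GRAY).astype(np.float32)
    c=P0.copy()
    # radial profile of rim top: bright ring between hole r=20 and chamfer; sample on z=85 plane
    for it in range(4):
        rs=np.arange(8,48,0.5)
        pts=np.array([[c[0]+r*np.cos(t),c[1]+r*np.sin(t),85] for t in th for r in rs])
        uv=proj(ci,pts).astype(np.float32)
        v=cv2.remap(g,uv[:,0].reshape(1,-1),uv[:,1].reshape(1,-1),cv2.INTER_LINEAR).reshape(len(th),-1)
        if it==0:print(name,proj(ci,[c]).round(1))
        E=[]
        for i,t in enumerate(th):
            d=np.diff(cv2.GaussianBlur(v[i][None],(5,1),0).ravel());
            k=np.argmin(d[24:])+24   # bright->dark outward, r>20
            if d[k]<-4:E.append((c[0]+rs[k]*np.cos(t),c[1]+rs[k]*np.sin(t)))
        E=np.array(E);A=np.c_[2*E,np.ones(len(E))]
        for _ in range(3):
            s=np.linalg.lstsq(A,(E**2).sum(1),rcond=None)[0];R=np.sqrt(s[2]+s[0]**2+s[1]**2)
            e=np.abs(np.hypot(*(E-s[:2]).T)-R);E=E[e<max(1.5,np.median(e)*2)];A=np.c_[2*E,np.ones(len(E))]
        c[:2]=s[:2]
    print(name,"centre",c[:2].round(1),"R",R.round(1),len(E),"res",e.mean().round(2))
    # slot directions: dark dips at r 24..32
    m=v[:,(rs>25)&(rs<31)].mean(1);print([int(x) for x in m])
    return c
if __name__=="__main__":
    ring(cv2.imread("pics/top0.png"),viewer.camera_info("top"),"top")
    ring(cv2.imread("pics/t12.png"),viewer.camera_info("top"),"top12")
    ring(cv2.imread("pics/w12.png"),viewer.camera_info("wrist"),"wrist")
E
python3 port.py
```

```text
top [[150.9 193.8]]
top centre [594.4 160.1] R 34.2 61 res 0.5
[155, 122, 95, 86, 89, 120, 170, 198, 202, 202, 201, 198, 199, 201, 201, 202, 200, 200, 201, 199, 196, 196, 200, 200, 201, 202, 201, 200, 201, 202, 203, 203, 202, 202, 197, 179, 141, 125, 149, 161, 163, 174, 193, 199, 196, 200, 204, 205, 206, 206, 206, 206, 204, 206, 206, 204, 204, 205, 206, 206, 205, 203, 205, 203, 200, 197, 200, 203, 203, 204, 200, 189]
top12 [[150.9 193.8]]
top12 centre [594.5 160.1] R 34.2 62 res 0.58
[155, 120, 94, 84, 88, 119, 172, 199, 202, 201, 200, 200, 199, 201, 201, 201, 200, 200, 200, 199, 197, 197, 200, 200, 201, 200, 201, 200, 201, 201, 202, 202, 202, 201, 198, 179, 140, 124, 151, 160, 164, 175, 193, 199, 197, 201, 204, 206, 206, 206, 206, 206, 205, 207, 205, 204, 203, 204, 206, 205, 205, 204, 204, 203, 200, 196, 200, 203, 202, 204, 200, 188]
wrist [[245.4 -23.7]]
wrist centre [591.8 159.1] R 33.2 21 res 0.33
[0, 0, 0, 0, 0, 0, 0, 0, 0, 0, 0, 0, 0, 0, 0, 0, 0, 0, 0, 0, 0, 0, 0, 0, 0, 0, 0, 0, 84, 184, 200, 200, 196, 202, 199, 202, 140, 140, 98, 100, 101, 94, 196, 202, 203, 200, 198, 198, 201, 117, 1, 0, 0, 0, 0, 0, 0, 0, 0, 0, 0, 0, 0, 0, 0, 0, 0, 0, 0, 0, 0, 0]
```

Call:
{"method": "move_arm", "body": {
  "moves": [0.093, 0, 0, 0, 0, 0, 0.4, 0, 0, 0, 0.35, 0, 0, 0, 0.25, 0, 0, 0, 0.09, 0, 0, 0, 0, 0]
}}

```text
t: 24.7
eef_pos: [431.6, 110.7, 61.3]
tcp_rot: [-3.141, 0.002, 0.232]
ft_force: [-0.2, -1.1, 0.7]
opening: 0.786
grip_force: 0.0
```

Call:
{"method": "move_arm", "body": {
  "moves": [0, 0, 0, 0, 0, 0, 0, 0, 0, 0, 0, 0, 0, 0, 0, 0, 0, 0, 0, 0],
  "claw": 0
}}

```text
t: 25.32
eef_pos: [431.9, 110.7, 62.6]
tcp_rot: [3.141, -0.002, 0.232]
ft_force: [-1.4, -0.3, 7.8]
opening: 0.546
grip_force: 29.9
```

Call:
{"method": "move_arm", "body": {
  "moves": [0, 0, -0.3, 0, 0, 0, -0.3, 0, 0, 0, -0.3, 0, 0.15, 0, 0, 0, 0.15, 0, 0, 0, 0, 0, 0, 0, 0, 0, 0, 0]
}}

```text
t: 26.2
eef_pos: [474.3, 120.8, 196.6]
tcp_rot: [-3.142, 0.001, 0.232]
ft_force: [-0.1, 0.3, -2.8]
opening: 0.551
grip_force: 29.9
```

Run:
```python
from port import *
s=monitor.state();print(s["eef_pos"],s["tcp_rot"],s["opening"]*95.1,s["ft_force"])
ci=viewer.camera_info("wrist");im=viewer.read_camera("wrist")[:,:,::-1].copy();cv2.imwrite("pics/w13.png",im)
ring(im,ci,"wrist")
t=s["eef_pos"];y=s["tcp_rot"][2];X=np.array([np.cos(y),np.sin(y)]);Y=np.array([np.sin(y),-np.cos(y)])
for h in(49,):print(proj(ci,[[*(t[:2]+a*X+b*Y),t[2]+h] for a,b in((20,-26),(20,26),(-20,26))]).round().tolist())
g=cv2.cvtColor(im,cv2.COLOR_BGR2GRAY).astype(float);c=g[:,250:256].mean(1);print([(i,int(c[i]),int(c[i+1])) for i in range(100,290) if abs(c[i+1]-c[i])>9])
```

```text
[474.26760035 120.83833644 196.59148346] [-3.14155135e+00  1.32837705e-03  2.32232168e-01] 52.37805311585988 [-0.12811696  0.26495826 -2.76367103]
wrist [[245.1  43.1]]
wrist centre [594.2 159.9] R 33.7 55 res 0.42
[40, 41, 41, 41, 41, 66, 202, 199, 202, 200, 198, 202, 203, 202, 197, 204, 192, 205, 201, 204, 204, 207, 205, 202, 207, 202, 205, 206, 205, 209, 211, 209, 207, 210, 210, 212, 146, 154, 101, 103, 103, 97, 206, 211, 213, 213, 208, 214, 203, 213, 209, 211, 211, 212, 209, 204, 210, 206, 208, 203, 208, 204, 203, 202, 202, 200, 205, 202, 197, 202, 199, 202]
[[190.0, 251.0], [317.0, 251.0], [312.0, 332.0]]
[(105, 166, 127), (106, 127, 102), (154, 99, 84), (155, 84, 99), (156, 99, 238), (157, 238, 224), (158, 224, 233), (160, 232, 208), (161, 208, 221), (165, 221, 232), (190, 245, 78), (199, 81, 53), (201, 57, 68), (277, 90, 79), (278, 79, 44), (284, 49, 65), (286, 64, 45), (287, 45, 57)]
```

Run:
```python
from port import *
s=monitor.state();ci=viewer.camera_info("wrist");t=s["eef_pos"];y=s["tcp_rot"][2];X=np.array([np.cos(y),np.sin(y)])
for o in(-3,0,3):print(o,proj(ci,[[*(t[:2]+(o+a)*X),t[2]+h] for a,h in((20,49.4),(20,-32.6),(18,-62.6),(18,-32.6))])[:,1].round(1))
im=cv2.imread("pics/w13.png");g=cv2.cvtColor(im,cv2.COLOR_BGR2GRAY).astype(float)
for a,b in((225,232),(236,244),(262,270)):
  c=g[:,a:b].mean(1);print([(i,int(c[i]),int(c[i+1])) for i in range(150,275) if abs(c[i+1]-c[i])>3.5])
# w12: flat face rows off-centre
im=cv2.imread("pics/w12.png");g=cv2.cvtColor(im,cv2.COLOR_BGR2GRAY).astype(float)
for a,b in((230,238),(240,246),(270,276)):
  c=g[:,a:b].mean(1);print([(i,int(c[i]),int(c[i+1])) for i in range(130,230) if abs(c[i+1]-c[i])>4])
```

```text
-3 [257.9 200.3 191.3 203.2]
0 [251.2 195.9 187.4 198.8]
3 [244.4 191.4 183.5 194.4]
[(154, 136, 120), (155, 120, 77), (156, 77, 183), (157, 183, 173), (168, 170, 177), (170, 177, 211), (171, 211, 235), (172, 235, 231), (197, 230, 237), (198, 237, 250), (199, 250, 26), (200, 26, 51), (201, 51, 67), (251, 53, 59), (252, 59, 66), (253, 66, 72), (254, 72, 78)]
[(153, 105, 99), (154, 99, 87), (156, 86, 186), (157, 186, 177), (158, 177, 172), (163, 174, 177), (164, 177, 211), (165, 211, 236), (166, 236, 231), (192, 233, 222), (193, 222, 187), (194, 187, 170), (195, 170, 146), (196, 146, 116), (197, 116, 90), (198, 90, 78), (199, 78, 51), (200, 51, 56), (201, 56, 68), (251, 53, 60), (252, 60, 66), (253, 66, 73), (254, 73, 79)]
[(151, 146, 156), (153, 157, 144), (154, 144, 113), (156, 112, 249), (157, 249, 234), (191, 234, 209), (192, 209, 181), (193, 181, 140), (194, 140, 112), (195, 112, 78), (199, 80, 55), (200, 55, 59), (201, 59, 69), (251, 55, 62), (252, 62, 68), (253, 68, 75), (258, 81, 85), (259, 85, 93), (263, 94, 101), (267, 102, 108), (271, 109, 114), (274, 116, 121)]
[(144, 171, 175), (145, 175, 180), (146, 180, 73), (148, 70, 75), (149, 75, 66), (157, 63, 74), (158, 74, 90), (159, 90, 95), (160, 95, 104), (196, 91, 102), (197, 102, 130), (199, 127, 86), (200, 86, 96), (202, 94, 89)]
[(130, 207, 172), (146, 178, 62), (157, 65, 75), (158, 75, 90), (159, 90, 96), (160, 96, 104), (176, 101, 41), (177, 41, 50), (182, 48, 63), (183, 63, 102), (184, 102, 97), (196, 91, 106), (197, 106, 141), (198, 141, 128), (199, 128, 83), (200, 83, 92), (203, 92, 87)]
[(145, 234, 245), (146, 245, 136), (147, 136, 60), (148, 60, 71), (157, 71, 78), (158, 78, 93), (159, 93, 98), (160, 98, 104), (176, 99, 94), (196, 93, 118), (197, 118, 138), (198, 138, 130), (199, 130, 83), (200, 83, 91), (205, 91, 85)]
```

The port centre comes out at (594.3, 160.0) from both cameras, with slot yaw about 0.231. The cartridge sits about 2 mm towards tool −x in the grip. I'll move over the port and turn to line up the lugs.

Call:
{"method": "move_arm", "body": {
  "moves": [0.279, -0.028, 0, 0, 0.279, -0.028, 0, 0, 0.28, -0.027, 0, 0, 0, 0, 0, 0]
}}

```text
t: 26.75
eef_pos: [595.8, 162.5, 196.1]
tcp_rot: [3.142, 0.0, 0.232]
ft_force: [-1.4, -0.2, -1.7]
opening: 0.547
grip_force: 30.0
```

Call:
{"method": "move_arm", "body": {
  "moves": [0, 0, 0, -0.111, 0, 0, 0, -0.111, 0, 0, 0, -0.111, 0, 0, 0, -0.111, 0, 0, 0, -0.111, 0, 0, 0, -0.111, 0, 0, 0, -0.111, 0, 0, 0, -0.111, 0, 0, 0, -0.112, 0, 0, 0, 0]
}}

```text
t: 28.0
eef_pos: [593.7, 161.7, 197.0]
tcp_rot: [-3.141, 0.0, 1.802]
ft_force: [-0.8, 0.8, -2.1]
opening: 0.544
grip_force: 30.0
```

Call:
{"method": "move_arm", "body": {
  "moves": [0, 0, 0.1, 0, 0, 0, 0.1, 0, 0, 0, 0.06, 0, 0, 0, 0, 0]
}}

```text
t: 28.5
eef_pos: [594.3, 161.9, 156.8]
tcp_rot: [-3.14, -0.0, 1.802]
ft_force: [-0.4, -0.1, -2.2]
opening: 0.545
grip_force: 30.0
```

```bash
python3 -c "
from h import *
s=monitor.state();print(s['eef_pos'],s['tcp_rot'],s['ft_force'],s['moment'],s['joints'][5])"
```

```text
[594.32384601 161.94635051 156.75757577] [-3.13971046e+00 -5.51277412e-05  1.80236374e+00] [-0.37314301 -0.09790758 -2.20540906] [ 0.00743195 -0.09776485 -0.02876111] -0.07263109744818415
```

Call:
{"method": "move_arm", "body": {
  "moves": [0, 0, 0.04, 0, 0, 0, 0.02, 0, 0, 0, 0.013, 0, 0, 0, 0, 0]
}}

```text
t: 29.0
eef_pos: [594.7, 162.0, 146.9]
tcp_rot: [-3.142, 0.0, 1.803]
ft_force: [0.5, -1.1, -2.6]
opening: 0.549
grip_force: 30.0
```

Call:
{"method": "move_arm", "body": {
  "moves": [0, 0, 0.013, 0, 0, 0, 0.013, 0, 0, 0, 0, 0]
}}

```text
t: 29.38
eef_pos: [594.6, 162.0, 142.9]
tcp_rot: [-3.141, 0.0, 1.803]
ft_force: [-0.2, 0.2, -1.7]
opening: 0.546
grip_force: 30.0
```

Call:
{"method": "move_arm", "body": {
  "moves": [0, 0, 0.02, 0, 0, 0, 0.013, 0, 0, 0, 0, 0]
}}

```text
t: 29.75
eef_pos: [594.6, 162.0, 137.9]
tcp_rot: [-3.141, 0.0, 1.803]
ft_force: [-0.3, -0.7, -2.2]
opening: 0.545
grip_force: 30.0
```

Call:
{"method": "move_arm", "body": {
  "moves": [0, 0, 0.02, 0, 0, 0, 0.013, 0, 0, 0, 0, 0]
}}

```text
t: 30.12
eef_pos: [594.7, 162.0, 133.1]
tcp_rot: [3.142, 0.0, 1.803]
ft_force: [-0.5, -0.4, -1.7]
opening: 0.545
grip_force: 30.0
```

Call:
{"method": "move_arm", "body": {
  "moves": [0, 0, 0.025, 0, 0, 0, 0.02, 0, 0, 0, 0.015, 0, 0, 0, 0, 0]
}}

```text
t: 30.62
eef_pos: [594.8, 162.0, 124.5]
tcp_rot: [3.141, 0.0, 1.803]
ft_force: [-1.5, -0.0, 6.4]
opening: 0.551
grip_force: 30.0
```

Call:
{"method": "move_arm", "body": {
  "moves": [0, 0, 0.006, 0, 0, 0.0015, 0, 0.06, 0, 0.0015, 0, 0.07, 0, 0.002, 0, 0.09, 0, 0, 0, 0]
}}

```text
t: 31.25
eef_pos: [596.1, 162.2, 124.0]
tcp_rot: [3.14, -0.0, 1.455]
ft_force: [-0.6, 0.4, 7.3]
opening: 0.546
grip_force: 30.0
```

```bash
python3 -c "
from h import *
s=monitor.state();print(s['eef_pos'],s['tcp_rot'],s['ft_force'],s['moment'],s['joints'][5])"
```

```text
[596.08602536 162.22494602 123.99001866] [ 3.13957904e+00 -4.96718300e-04  1.45530111e+00] [-0.60397778  0.41801805  7.3297379 ] [-0.09261477 -0.06401116 -0.03312425] 0.2744171362463983
```

Call:
{"method": "move_arm", "body": {
  "moves": [0, 0.0023, 0, 0.11, 0, 0.0023, 0, 0.11, 0, 0.0023, 0, 0.11, 0, 0.0023, 0, 0.11, 0, 0.0023, 0, 0.09, 0, 0, 0, 0]
}}

```text
t: 32.0
eef_pos: [597.7, 161.4, 124.0]
tcp_rot: [3.14, -0.002, 0.623]
ft_force: [0.3, 0.5, 7.5]
opening: 0.547
grip_force: 30.0
```

```bash
python3 -c "
from h import *
s=monitor.state();print(s['eef_pos'],s['tcp_rot'],s['ft_force'],s['moment'],s['joints'][5])"
```

```text
[597.74792821 161.40721772 124.04879205] [ 3.14032360e+00 -2.06606921e-03  6.22799778e-01] [0.27039296 0.52573549 7.51834631] [-0.10783817 -0.07971282 -0.05494216] 1.10535434402112
```

Call:
{"method": "move_arm", "body": {
  "moves": [0, 0.002, 0, 0.07, 0, 0.001, 0, 0.06, 0, 0, 0, 0]
}}

```text
t: 32.38
eef_pos: [597.6, 160.9, 124.0]
tcp_rot: [3.141, -0.001, 0.42]
ft_force: [-0.7, -0.7, 7.5]
opening: 0.55
grip_force: 30.0
```

```bash
python3 -c "
from h import *
s=monitor.state();print(s['eef_pos'],s['tcp_rot'],s['ft_force'],s['moment'],s['joints'][5])"
```

```text
[597.56892088 160.91858603 124.02539813] [ 3.14087551e+00 -1.20557338e-03  4.19515480e-01] [-0.65638151 -0.66283785  7.54315593] [-0.34307528  0.3750274  -0.01627828] 1.3081145091719357
```

Call:
{"method": "move_arm", "body": {
  "moves": [0, 0, -0.01, 0, 0, 0, -0.01, 0, 0, 0, -0.01, 0, 0, 0, 0, 0]
}}

```text
t: 32.88
eef_pos: [597.4, 160.9, 127.9]
tcp_rot: [3.141, -0.001, 0.421]
ft_force: [0.5, -1.5, 4.1]
opening: 0.546
grip_force: 30.0
```

Call:
{"method": "move_arm", "body": {
  "moves": [0, 0, -0.007, 0, 0, 0, 0, 0]
}}

```text
t: 33.12
eef_pos: [597.4, 160.9, 128.7]
tcp_rot: [3.141, -0.0, 0.421]
ft_force: [1.8, -1.6, 2.2]
opening: 0.542
grip_force: 30.0
```

Call:
{"method": "move_arm", "body": {
  "moves": [0, 0, -0.005, 0, 0, 0, 0, 0]
}}

```text
t: 33.38
eef_pos: [597.3, 161.0, 128.9]
tcp_rot: [3.142, 0.0, 0.421]
ft_force: [5.2, -0.8, -8.7]
opening: 0.547
grip_force: 30.0
```

Force jumped to −8.7 N, so the lugs are up in the notches. I'll ease off, let go and retreat.

Call:
{"method": "move_arm", "body": {
  "moves": [0, 0, 0.005, 0, 0, 0, 0, 0]
}}

```text
t: 33.62
eef_pos: [597.3, 161.0, 128.8]
tcp_rot: [3.141, -0.0, 0.421]
ft_force: [3.9, -1.4, -2.8]
opening: 0.547
grip_force: 30.0
```

Call:
{"method": "move_arm", "body": {
  "moves": [0, 0, 0, 0, 0, 0, 0, 0, 0, 0, 0, 0, 0, 0, 0, 0],
  "claw": 80
}}

```text
t: 34.12
eef_pos: [597.1, 161.1, 128.9]
tcp_rot: [-3.142, 0.0, 0.421]
ft_force: [-0.3, 0.7, -0.5]
opening: 0.836
grip_force: 0.0
```

Call:
{"method": "move_arm", "body": {
  "moves": [0, 0, -0.2, 0, 0, 0, -0.3, 0, 0, 0, -0.3, 0, 0, 0, -0.2, 0, 0, 0, 0, 0, 0, 0, 0, 0]
}}

```text
t: 34.88
eef_pos: [596.7, 160.9, 277.8]
tcp_rot: [-3.141, 0.001, 0.421]
ft_force: [-0.2, 0.6, -0.2]
opening: 0.84
grip_force: 0.0
```

Run:
```python
from h import *
s=monitor.state();print(s["t"],s["eef_pos"],s["ft_force"])
ci=viewer.camera_info("wrist");im=viewer.read_camera("wrist")[:,:,::-1].copy();cv2.imwrite("pics/w14.png",im)
g=cv2.cvtColor(im,cv2.COLOR_BGR2GRAY).astype(float)
P=np.array([594.3,160.0]);a=.231-np.radians(79.2);x=np.array([np.cos(a),np.sin(a)]);yv=np.array([-x[1],x[0]])
z=85+37+56
print("pred",proj(ci,[[*P,z]]+[[*(P+i*26*x+j*20*yv),z] for i,j in((-1,-1),(1,-1),(1,1),(-1,1))]).round().tolist())
m=(g<60).astype(np.uint8);n,l,st,c=cv2.connectedComponentsWithStats(m)
for i in range(1,n):
    if 100<st[i,4]<1500:
        r=cv2.minAreaRect(np.argwhere(l==i)[:,::-1].astype(np.float32));print(st[i,:5],r)
```

```text
34.875 [596.71589581 160.92680689 277.81666641] [-0.22108697  0.63487644 -0.18777647]
pred [[254.0, 200.0], [225.0, 221.0], [283.0, 221.0], [284.0, 177.0], [223.0, 177.0]]
[436  86  32  47 340] ((448.0062255859375, 106.6016616821289), (26.603668212890625, 47.66758728027344), 14.931416511535645)
[453  88  32  45 379] ((465.98846435546875, 107.04229736328125), (24.7330322265625, 46.220951080322266), 15.255120277404785)
[220 137  64  49 457] ((245.72630310058594, 156.23623657226562), (32.460262298583984, 67.11090087890625), 63.824710845947266)
[228 160  56  16 267] ((255.60775756835938, 167.07467651367188), (55.063621520996094, 14.852090835571289), 1.0416266918182373)
```

Run:
```python
from h import *
g=cv2.cvtColor(cv2.imread("pics/w14.png"),cv2.COLOR_BGR2GRAY);r=g[150:240,205:305]
f=lambda c:[(i,int(c[i]),int(c[i+1])) for i in range(len(c)-1) if abs(c[i+1]-c[i])>8]
for u in(232,254,276):print(u,f(g[130:260,u-2:u+3].mean(1)))
for v in(190,212):print(v,f(g[v-2:v+3,190:320].mean(0)))
m=np.zeros_like(g);m[180:225,225:285]=g[180:225,225:285]<85
q=np.argwhere(m)[:,::-1].astype(np.float32);print(len(q),cv2.minAreaRect(q) if len(q) else 0)
```

```text
232 [(14, 100, 83), (15, 83, 74), (16, 74, 61), (23, 51, 62), (24, 62, 77), (25, 77, 87), (26, 87, 104), (27, 104, 124), (28, 124, 135), (29, 135, 53), (30, 53, 62), (31, 62, 73), (34, 73, 64), (44, 59, 75), (45, 75, 97), (54, 98, 111), (55, 111, 136), (56, 136, 155), (86, 146, 130), (87, 130, 162), (88, 162, 205), (105, 191, 180), (107, 184, 211), (108, 211, 235)]
254 [(1, 172, 142), (2, 142, 112), (3, 112, 103), (6, 111, 68), (7, 68, 40), (10, 46, 57), (15, 58, 99), (16, 99, 119), (27, 98, 69), (29, 70, 47), (30, 47, 60), (44, 60, 68), (45, 68, 84), (62, 98, 115), (64, 118, 63), (70, 67, 97), (71, 97, 162), (72, 162, 154), (86, 151, 134), (88, 141, 164), (111, 150, 216), (112, 216, 236)]
276 [(13, 174, 156), (14, 156, 121), (15, 121, 95), (16, 95, 80), (17, 80, 65), (23, 81, 98), (24, 98, 126), (26, 133, 169), (27, 169, 219), (28, 219, 232), (29, 232, 61), (44, 63, 71), (45, 71, 87), (56, 98, 117), (57, 117, 146), (58, 146, 166), (86, 156, 134), (88, 130, 170), (97, 168, 126), (98, 126, 93), (99, 93, 77), (106, 77, 89), (107, 89, 108), (108, 108, 129), (109, 129, 157), (110, 157, 165), (115, 160, 228)]
190 [(32, 154, 112), (33, 112, 71), (34, 71, 55), (35, 55, 103), (36, 103, 130), (37, 130, 150), (48, 147, 126), (50, 122, 113), (52, 111, 101), (78, 93, 116), (79, 116, 160), (86, 164, 155), (88, 155, 135), (89, 135, 103), (92, 97, 86), (93, 86, 69), (94, 69, 106), (95, 106, 154), (96, 154, 169), (120, 167, 150), (122, 152, 228)]
212 [(31, 156, 146), (32, 146, 184), (33, 184, 201), (34, 201, 210), (35, 210, 122), (36, 122, 112), (37, 112, 137), (38, 137, 147), (91, 156, 145), (92, 145, 126), (94, 128, 162), (114, 168, 159), (115, 159, 144), (116, 144, 188), (117, 188, 235)]
235 ((254.5, 190.0), (20.0, 59.0), 90.0)
```

The final check fits: the flat face spans rows 175–217 and columns 225–284, against a predicted 177–221 and 223–284, and it is square to the tool's last angle. Handing in.

```bash
python3 -c "
from cell import order
print(order.job_done())"
```

```text
the job is handed in; nothing more can be done
None
```

I stood the cartridge on its neck on the bench and let it go, then took it afresh from above and loaded it into the port. It turned about 79° and rose into the notches. I handed the job in at about 35 s with the gripper clear and the bottle, jar and hammer not touched; the hand-in returned no verdict.

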